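# Nail a frame corner in the bench press

## Robot

A 6-joint arm with a two-finger parallel gripper is mounted at the origin on the work surface. World frame = base frame: x ahead of the robot, y to its left, z up, the work surface at z = 0. Lengths are in m, angles in rad, forces in N, time in s.
With the tool pointing down it reaches from about 0.3 to 0.85 m from the base axis. Payload 4.2 kg.
Tool frame: the origin (TCP) lies between the finger pads; the fingertips stand 25 mm ahead of it and the grasp point (between the pads) lies 6 mm ahead of it; z points along the fingers, y is the line along which they close (so a half turn about z gives the same grasp; the last joint's range is limited). The gripper opens to 91 mm and grips with 3 to 60 N. Pads are 32 mm wide; open, the fingers measure 118 mm over their backs; the gripper's body (76 mm by 178 mm) begins 60 mm behind the grasp point.
Start: joints at [-1.32, 0.32, 1.565, -0, 1.257, -0.02], TCP at [0.154, -0.554, 0.239] pointing down, gripper open.
Joint ranges: [-3.11, 3.11], [-0.84, 2.01], [0.21, 2.61], [-1.34, 4.49], [0.05, 2.63], [-2.56, 2.56]. Speed limits (rad/s): [2.57, 2.57, 3.14, 3.14, 3.14, 3.14].

## Interface

Orientations are given as a unit quaternion [x, y, z, w].
In Python, from bench import status, cams, sign_off gives the robot as it stands.
- The arm moves only by the tool send_rows, never from a script. Its argument "steps" is a list that holds one entry, the list of rows, each a list of 5 numbers: the shift along the tool's x, y, z each as a share of 250 mm, from -1 to 1, then the turn about the tool's z as a share of 180 degrees, from -1 to 1, then the closure, from 0 (fully open) to 1 (shut). A call has 1 to 10 rows; each row shifts and turns the commanded pose from where the row before left it, along the tool's axes as they then stand; what a row does not reach is not made up. A row lasts 1/10 s, in which the tool goes at most 50 mm and 8.59 degrees, less where a joint would pass 70% of its speed; a pose out of reach is approached as far as the arm can. A call with a number of a shift or a turn outside -1 to 1 is refused whole. A call with a gripper value outside its range is refused whole. The fingers move at their own pace and stop on an object; "grip_force" is the grip in N (left out, the last holds). Time passes only in rows, so rows that do not move let the fingers close. It gives the time, the measured TCP pose, the force, the opening and the grip force at its end, in the units of the state.
- status.read_state(): the state, without advancing time (a new reading comes with each control period).
- cams.read_camera(name): name is "scene" or "side" or "wrist"; returns a dict with "img" (400x640x3 uint8, red, green, blue), "camera_matrix" (3x3 intrinsics, pixels), "R" (3x3) and "t" (3): a world point X has camera coordinates R X + t. Camera axes: x right, y down, z forward; pixel columns grow to the right and rows downward; lengths in m; the calibration is good to about 2 mm. A picture is of the moment at which its call begins. There is no depth.
- sign_off(): hands the job in; it is judged then, once.
The state is a dict: "time": time; "joint_pos": joint angles; "joint_velocities": joint speeds; "effort": joint torques, N m; "tcp_pos": TCP position; "tcp_rot": TCP orientation; "contact_force": force on the tool from outside, world axes, zero at the start; "wrist_torque": the same for the moment, N m; "gripper_width": finger opening in m; "grip_force": force on a finger pad.
Only numpy, scipy, OpenCV 4.12 (cv2) and the standard library are available. Lean on these libraries where they do the work, as an engineer would, in place of code of your own. Each camera call takes 0.05 s, during which the arm holds its last target. There are 200 camera calls.

## Task

Put the slim wooden frame corner (not the wide one) flat on the bed of the corner press, its point towards the press's column, and slide it fully home so that both legs bear against the V fence under the plunger. Then press the plunger's black cap down through its soft first stop (the foot meeting the wood) and on to the firm second stop, hold it there for a moment without leaning on it hard (under 35 N), and let it rise all the way up, leaving the corner home in the fence and the other things on the bench where they are.

Things in the scene. Friction and masses are not known exactly. Their poses are not given: they have to be found in the camera images.
- corner_mid (a point): Slim frame corner to nail: flat L of pale wood, legs at a right angle, 25 mm wide, 22 mm thick, 120 mm long outside; 50 to 105 g. It lies on either side of the press. This point: centre of the joint square, half-way up (11 mm). +x points along the bisector to the L's outer point, 17.7 mm away; the legs' centre lines run from here at +135 and -135 degrees from +x about z (up) and end 107.5 mm away.
- press: Corner press, fixed. Origin on the bench, on the plunger's vertical axis; +x to the column, -x the open front. Flat bed 16 mm high, 150 mm wide (y), x -112 to +103 mm. The corner is home with its joint centre on the plunger axis, its +x along the press's. Column face at x = +62 mm; overhanging head 36 mm wide, front at x = -22 mm, its height set anew each time: top 84 to 98, underside 58 to 72 mm above the bench.
- fence: V fence on the bed: two steel walls 42 mm long, 8 mm thick, 14 mm high above the bed, open towards the press's front (-x); origin and axes as the press. The inner faces run at 45 degrees from an open apex at x = +17.7 mm, and the outer faces of the legs bear on them. Shoving the wood against it with over 40 N dents the wood.
- foot (a joint): Travel down (m) of the plunger's foot, a rubber disc 18 mm across under the head; 0 = up, its underside then 48 to 62 mm above the bench (not measured). Pressing the cap first moves foot and cap together against a soft spring (4 N, rising to 6 N) until the foot meets the wood on the bed after 10 to 24 mm: the first stop.
- cap (a joint): Travel down (m) of the cap relative to the foot: 0 until the first stop; then from about 9 N it sinks 8 mm on a stiff spring (0.8 N per mm) to the second stop at about 15 N, which barely gives; over 35 N on the cap bruises the wood. Springs back to 0. The cap is a flat black disc 32 mm across, 10 mm thick, on the press's axis, topmost on the plunger; its top at rest is 128 to 142 mm above the bench (not measured).
- wide_mid (a point): The wide frame corner, to be left alone: same wood and shape but legs 45 mm wide, 28 mm thick, 115 mm long; point at the joint's centre, half-way up, axes as for the slim one.
- glue: White bottle, 52 mm diameter, 150 mm tall; origin under its centre. Leave alone.
- tape: Paper tape roll lying flat, 90 mm diameter, 24 mm high; origin under its centre. Leave alone.
- screwdriver: Screwdriver lying on the bench near the robot; origin near its middle. Leave alone.
- clip: Black spring clip, 50 x 22 x 18 mm with wire arms; origin under its centre. Leave alone.
- sanding_block: Cork sanding block 90 x 35 x 28 mm; origin under its centre. Leave alone.
There are look-alikes about, which are no part of the job. Leave any purple or red look-alike of the part that bears corner_mid alone.

How it is judged:
By the outcome, as a careful person would: the job done as asked, in the order asked, and still so for the second after the job is handed in, with the robot touching nothing.
It also fails if it takes over 64 s, if anything falls off the work surface, if the arm or the gripper's body presses on something with over 40 N, if the wrist force passes 120 N, or if a joint passes its speed limit or range.

## Working session

There is one attempt and no reset: what is moved stays moved. The work goes in short steps, Python scripts to look and compute and a tool call to move; the robot and the scene stay as the last step left them, time stands still between calls to the robot, and variables do not carry over. Pictures are saved under pics/ and viewed, at most 10 in all, crops included, and the job is handed in when it is done.

Besides the shell and the picture viewer there is one more tool, called after "Emit:" as name([rows], argument=value, ...), one row to a line, values as JSON. send_rows: Moves the arm, as the interface text tells. Its arguments: {"type":"object","properties":{"steps":{"type":"array","items":{"type":"array","items":{"type":"array","items":{"type":"number","minimum":-1,"maximum":1}}}},"grip_force":{"type":"number"}},"required":["steps"]}

```bash
mkdir -p pics; ls; cat > h.py <<'E'
import numpy as np, cv2, json
from bench import status, cams
def snap(n,tag):
    c=cams.read_camera(n); cv2.imwrite(f'pics/{tag}.png',c['img'][:,:,::-1])
    np.savez(f'pics/{tag}.npz',K=c['camera_matrix'],R=c['R'],t=c['t'],img=c['img']); return c
def ld(tag): return np.load(f'pics/{tag}.npz')
def ray(c,p):
    d=np.linalg.inv(c['K'])@[p[0],p[1],1.]; return -c['R'].T@c['t'], c['R'].T@d
def onz(c,p,z):
    o,d=ray(c,p); return o+d*(z-o[2])/d[2]
def tri(L):
    A=np.zeros((3,3));b=np.zeros(3);rs=[]
    for c,p in L:
        o,d=ray(c,p); d/=np.linalg.norm(d); M=np.eye(3)-np.outer(d,d);A+=M;b+=M@o;rs.append((M,o))
    X=np.linalg.solve(A,b); return X,[np.linalg.norm(M@(X-o)) for M,o in rs]
def proj(c,X):
    p=c['K']@(c['R']@np.asarray(X,float)+c['t']); return p[:2]/p[2]
E
python3 - <<'E'
from h import *
a=snap('scene','s0');b=snap('side','d0');w=snap('wrist','w0')
im=np.vstack([a['img'],b['img']])[:,:,::-1]
cv2.imwrite('pics/both.png',cv2.resize(im,(480,600)))
s=status.read_state();print(s)
for c in(a,b,w):print(-c['R'].T@c['t'],c['R'][2])
E
```

```text
pics
{'time': 0.15, 'joint_pos': array([-1.31998358e+00,  3.20162361e-01,  1.56535193e+00,  1.18401250e-05,
        1.25741296e+00, -2.00028033e-02]), 'joint_velocities': array([-0.00013845, -0.00189839, -0.00346151, -0.00175046,  0.00070321,
       -0.0006182 ]), 'effort': array([ 2.08621554e-03, -4.12773335e+01, -2.32155704e+01,  7.28058326e-02,
        4.33267700e-02, -1.01253322e-04]), 'tcp_pos': array([ 0.15374315, -0.55372267,  0.23832165]), 'tcp_rot': array([ 9.90846393e-01,  1.34992522e-01, -7.12461317e-05, -6.63512045e-04]), 'contact_force': array([-0.03297361,  0.20251113, -0.20238981]), 'wrist_torque': array([ 0.02985238, -0.03843364,  0.03149998]), 'grip_force': 0.0, 'gripper_width': 0.09081064010715573}
[0.81387044 0.58112551 0.7636155 ] [-0.35768086 -0.60546029 -0.71097274]
[ 0.42478366 -0.74021262  0.86614547] [ 0.02420014  0.67068598 -0.74134652]
[ 0.2199358  -0.53609408  0.38422929] [-0.23507013 -0.0635549  -0.96989835]
```

View pics/s0.png

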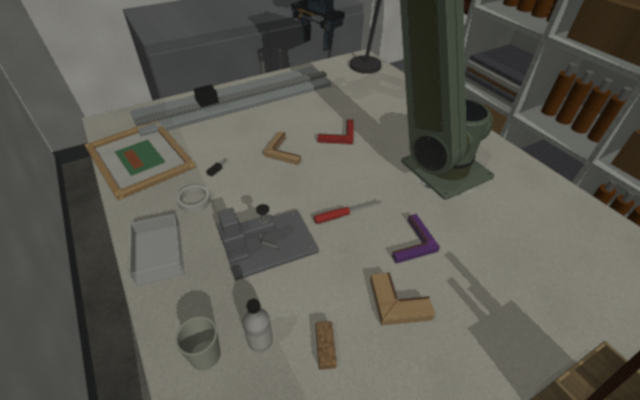

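View pics/d0.png

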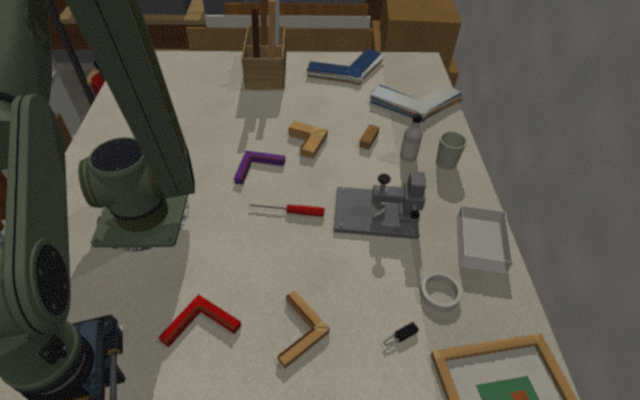

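Pictures: the slim wooden L is at scene (282,150) / side (305,330). Candidates that could be mistaken for it are the red L at scene (340,135), the purple L at (418,240) and the wide wooden L at (400,300). The press is at scene (265,240) / side (380,210), with its column to the right in the side view (+x). Next is a close crop.

```bash
python3 - <<'E'
from h import *
def crop(t,x,y,w=100,h=75):
    im=ld(t)['img'][y:y+h,x:x+w,::-1]; return cv2.resize(im,(400,300),interpolation=cv2.INTER_CUBIC)
im=np.vstack([np.hstack([crop('d0',255,285),crop('s0',230,115)]),np.hstack([crop('d0',330,170),crop('s0',215,203)])])
im=np.clip(im.astype(float)*1.6,0,255).astype(np.uint8)
cv2.imwrite('pics/c1.png',im)
E
```

```text
(no output)
```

View pics/c1.png

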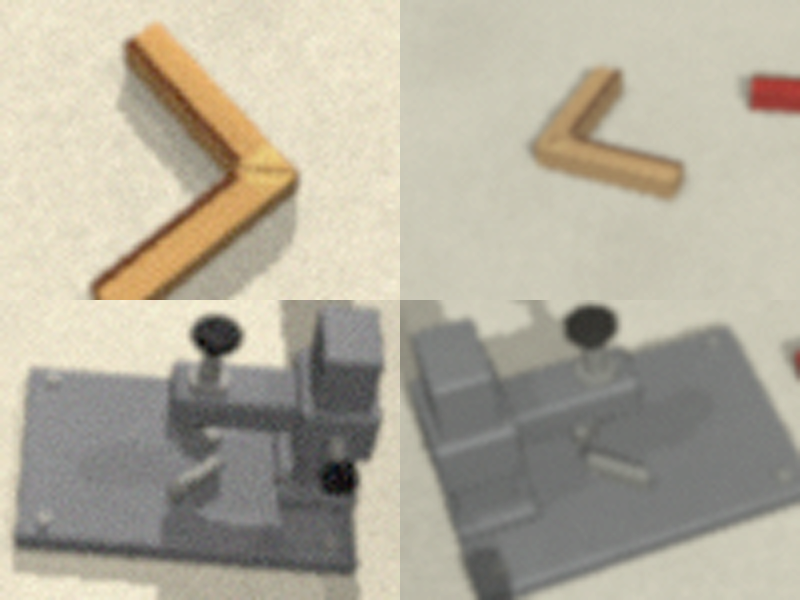

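The close crop confirms the slim pale L (tip at side (329,327)). The press bed corners and the cap (side (384,178), scene (263,210)) are readable. Next I triangulate the heights and fit the poses.

```bash
cat >> h.py <<'E'
from scipy.optimize import minimize, least_squares
def lpoly(W=25,L=120):
    m=W/2; s=np.array([[m,m],[m-L,m],[m-L,m-W],[-m,-m],[m-W,m-L],[m,m-L]])/1e3
    a=np.pi/4  # rotate so outer corner (m,m) goes to +x: by -45
    c,sn=np.cos(-a),np.sin(-a); return s@np.array([[c,-sn],[sn,c]]).T
def place(P,q):
    c,s=np.cos(q[2]),np.sin(q[2]); return P@np.array([[c,-s],[s,c]]).T+q[:2]
def rend(c,q,z0,z1,S=4,W=25,L=120):
    P=place(lpoly(W,L),q); m=np.zeros((400*S,640*S),np.uint8)
    lo=[proj(c,[*p,z0]) for p in P]; hi=[proj(c,[*p,z1]) for p in P]
    f=lambda A:np.round((np.array(A)+.5)*S).astype(np.int32)
    cv2.fillPoly(m,[f(lo)],255);cv2.fillPoly(m,[f(hi)],255)
    for i in range(6):
        j=(i+1)%6; cv2.fillPoly(m,[f([lo[i],lo[j],hi[j],hi[i]])],255)
    return cv2.resize(m,(640,400),interpolation=cv2.INTER_AREA)/255.
def woodmask(img,box,s=70):
    h=cv2.cvtColor(img,cv2.COLOR_RGB2HSV); m=((h[...,1]>s)&(h[...,0]<25)).astype(float)
    k=np.zeros_like(m);x0,y0,x1,y1=box;k[y0:y1,x0:x1]=1;return m*k
def fitL(views,q0,z0=0,z1=.022):
    f=lambda q:sum(np.abs(rend(c,q,z0,z1)-m).sum()/m.sum() for c,m in views)
    r=None
    for d in(.02,.005):
        S=np.array([q0]+[np.array(q0)+d*np.eye(3)[i]*[1,1,5] for i in range(3)])
        r=minimize(f,q0,method='Nelder-Mead',options=dict(initial_simplex=S,xatol=1e-5,fatol=1e-5));q0=r.x
    return r.x,r.fun
E
python3 - <<'E'
from h import *
d,s=ld('d0'),ld('s0')
D=lambda u,v:(255+u/4-.375,285+v/4-.375);S=lambda u,v:(230+(u-400)/4-.375,115+v/4-.375)
DP=lambda u,v:(330+u/4-.375,170+(v-300)/4-.375);SP=lambda u,v:(215+(u-400)/4-.375,203+(v-300)/4-.375)
print('tip',tri([(d,D(298,170)),(s,S(533,147))]))
print('leg end outer',tri([(d,D(152,24)),(s,S(684,163))]))
print('cap',tri([(d,DP(217,333)),(s,SP(590,323))]))
A=tri([(d,DP(30,368)),(s,SP(806,483))]);B=tri([(d,DP(18,533)),(s,SP(728,325))]);print('A',A,'B',B)
md=woodmask(d['img'],(270,280,340,375));ms=woodmask(s['img'],(255,125,305,170))
print(md.sum(),ms.sum())
t=tri([(d,D(298,170)),(s,S(533,147))])[0]
for V in([(d,md),(s,ms)],[(d,md)],[(s,ms)]): print(fitL(V,[t[0]-.018,t[1],0.]))
E
```

```text
tip (array([ 0.47374652, -0.32898768,  0.02149205]), [np.float64(0.0003994285077493619), np.float64(0.00039942850774937966)])
leg end outer (array([ 0.39035011, -0.24413413,  0.03026967]), [np.float64(0.0067229603714549484), np.float64(0.006722960371455002)])
cap (array([0.61413148, 0.00115545, 0.13282649]), [np.float64(0.0008114652441326232), np.float64(0.0008114652441326151)])
A (array([0.51383385, 0.08446848, 0.01569202]), [np.float64(0.0017238563613194272), np.float64(0.0017238563613195112)]) B (array([ 0.4961297 , -0.05909398,  0.01593644]), [np.float64(0.001256816451988184), np.float64(0.0012568164519880809)])
1405.0 494.0
(array([ 0.45728036, -0.3300598 , -0.09981174]), np.float64(0.3064995422002132))
(array([ 0.45784115, -0.32784788, -0.08923488]), np.float64(0.0844295583001884))
(array([ 0.45528617, -0.32966729, -0.06961249]), np.float64(0.19210923235691035))
```

Tip height 21.5 mm, bed 16 mm and cap about 133 mm all match the text. The slim L is at about (0.457, -0.329) with yaw about -5°, and the press axis is at about (0.615, 0.000) with yaw about -7°. I'll move now and refine both with the wrist camera on the way.

Emit:
send_rows([
  [[0,0,-0.04,-0.025,0],[0,0,-0.04,-0.025,0],[0,0,-0.04,-0.025,0],[0,0,-0.04,-0.025,0],[0,0,-0.04,-0.025,0]],
])

```text
time: 0.65
tcp_pos: [0.1538, -0.5539, 0.289]
tcp_rot: [0.945, 0.327, 0.0, -0.0]
contact_force: [0.6, 0.8, 0.3]
gripper_width: 0.0912
grip_force: 0.0
```

Emit:
send_rows([
  [[0.08,-0.03,0,0,0],[0.146,-0.046,0,0,0],[0.146,-0.046,0,0,0],[0.146,-0.046,0,0,0],[0.146,-0.046,0,0,0],[0.146,-0.046,0,0,0],[0.146,-0.046,0,0,0],[0.08,-0.03,0,0,0],[0,0,0,0,0]],
])

```text
time: 1.55
tcp_pos: [0.3069, -0.3263, 0.2889]
tcp_rot: [0.945, 0.327, 0.0, -0.0]
contact_force: [-1.3, -0.5, 0.2]
gripper_width: 0.0917
grip_force: 0.0
```

```bash
python3 -c "
from h import *
snap('wrist','w1');s=status.read_state();print(s['time'],s['tcp_pos'],s['tcp_rot'],s['joint_pos'])"
```

```text
1.6 [ 0.30642525 -0.32765945  0.28893871] [ 9.45053322e-01  3.26916140e-01 -1.91719741e-04  1.37505195e-04] [-8.44192390e-01  8.71399701e-02  1.74037508e+00 -4.75171701e-04
  1.31397069e+00  6.06474616e-02]
```

Emit:
send_rows([
  [[0.08,-0.03,0,0,0],[0.146,-0.046,0,0,0],[0.146,-0.046,0,0,0],[0.146,-0.046,0,0,0],[0.146,-0.046,0,0,0],[0.146,-0.046,0,0,0],[0.146,-0.046,0,0,0],[0.08,-0.03,0,0,0],[0,0,0,0,0]],
])

```text
time: 2.5
tcp_pos: [0.4597, -0.1021, 0.2885]
tcp_rot: [0.945, 0.327, -0.0, -0.0]
contact_force: [-0.6, -0.3, 0.6]
gripper_width: 0.0913
grip_force: 0.0
```

```bash
python3 -c "
from h import *
c=snap('wrist','w2');s=status.read_state();print(s['time'],s['tcp_pos'],s['tcp_rot'],s['joint_pos'])
a=ld('w1')['img'];im=np.vstack([a,c['img']])[:,:,::-1];im=cv2.resize(im,(480,600),interpolation=cv2.INTER_AREA)
cv2.imwrite('pics/w12.png',im)"
```

```text
2.55 [ 0.45877729 -0.10318594  0.28853116] [ 9.45279246e-01  3.26261759e-01 -5.99482315e-04  2.29979056e-04] [-2.45004619e-01  1.23333662e-01  1.69954420e+00 -1.07353358e-03
  1.31946851e+00  6.61366491e-01]
```

View pics/w12.png

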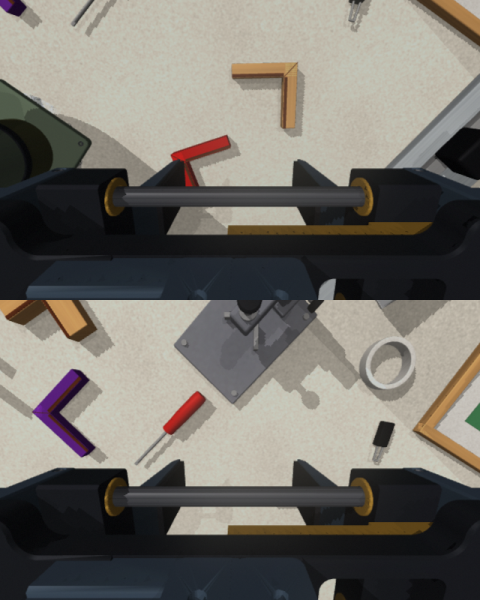

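Wrist views: w1 shows the slim L whole (corner at about (388,88) full-size), and w2 shows the press's front corners at about (233,60) and (316,136). I'll go slightly nearer for the full press.

Emit:
send_rows([
  [[0.1,0,0,0,0],[0.14,0,0,0,0],[0.1,0,0,0,0],[0,0,0,0,0],[0,0,0,0,0]],
])

```text
time: 3.05
tcp_pos: [0.5249, -0.0519, 0.2885]
tcp_rot: [0.946, 0.325, -0.001, 0.0]
contact_force: [-0.8, -0.6, 0.1]
gripper_width: 0.0915
grip_force: 0.0
```

```bash
python3 - <<'E'
from h import *
c=snap('wrist','w3');s=status.read_state();print(s['time'],s['tcp_pos'],s['tcp_rot'])
im=cv2.resize(c['img'][0:260,180:520,::-1],(784,600),interpolation=cv2.INTER_CUBIC)
cv2.imwrite('pics/c3.png',np.clip(im*1.6,0,255).astype(np.uint8))
w=ld('w1');d=ld('d0');s0=ld('s0')
m=woodmask(w['img'],(300,75,405,180));md=woodmask(d['img'],(270,280,340,375))
ms=woodmask(s0['img'],(255,125,305,170),60)
q0=[.4573,-.329,-.09]
print(fitL([(w,m)],q0),fitL([(w,m),(d,md)],q0),fitL([(w,m),(d,md),(s0,ms)],q0),m.sum())
# joint tip height: w1 tip vs side
q=fitL([(w,m)],q0)[0]; tip=place(lpoly(),q)[0]
print(tip)
E
```

```text
3.1 [ 0.52454498 -0.05193642  0.28871212] [ 9.45728225e-01  3.24957715e-01 -7.49804807e-04  2.12699286e-04]
(array([ 0.45698423, -0.32889532, -0.09669805]), np.float64(0.036241005504725046)) (array([ 0.45732391, -0.32878616, -0.09676926]), np.float64(0.12966268134103043)) (array([ 0.45699402, -0.32891828, -0.09174638]), np.float64(0.2721929027338774)) 3131.0
[ 0.47457932 -0.33060206]
```

View pics/c3.png

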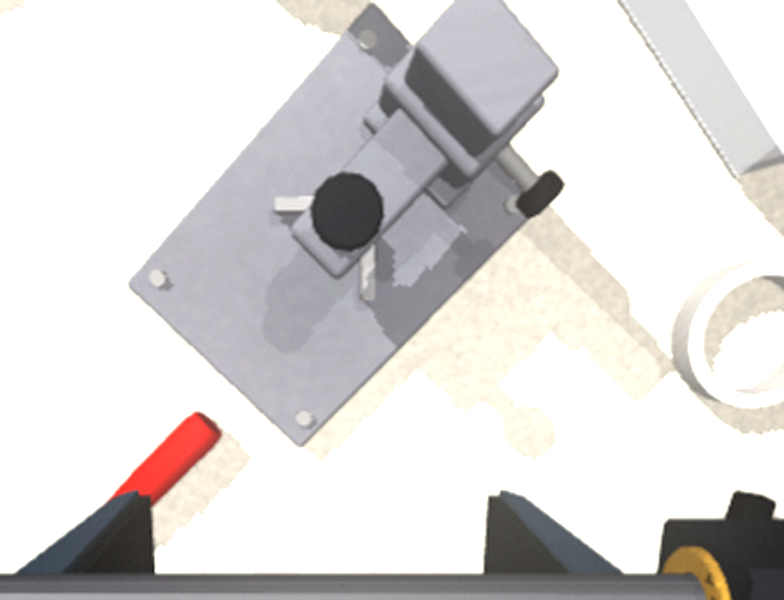

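w3 crop: bed corners at crop (131,285), (301,444), (372,3); cap centre at (347,211); the fence wall ends show at (275,205) and (367,299). Next I fit the press pose.

```bash
python3 - <<'E'
from h import *
w,d,s=ld('w3'),ld('d0'),ld('s0'); k=340/784
W=lambda u,v:(180+(u+.5)*k-.5,(v+.5)*260/600-.5)
DP=lambda u,v:(330+u/4-.375,170+(v-300)/4-.375);SP=lambda u,v:(215+(u-400)/4-.375,203+(v-300)/4-.375)
obs=[(w,W(131,285),(-.112,.075)),(w,W(301,444),(-.112,-.075)),(w,W(372,3),(.103,.075)),(d,DP(30,368),(-.112,.075)),(d,DP(18,533),(-.112,-.075)),(s,SP(728,325),(-.112,-.075))]
def f(q):
    r=[]
    for c,p,X in obs: r+=list((proj(c,[*place(np.array([X]),q)[0],.016])-p)*(1 if c is w else .7))
    return r
r=least_squares(f,[.616,0,-.12],loss='soft_l1');print(r.x,np.degrees(r.x[2]));print(np.round(f(r.x),1))
q=r.x
ct=tri([(d,DP(217,333)),(s,SP(590,323)),(w,W(347,211))]);print('cap ctr',ct)
print('cap2',tri([(d,DP(217,333)),(w,W(347,211))])[0],tri([(s,SP(590,323)),(w,W(347,211))])[0])
# fence wall outer tips at z=.03
for p in (W(275,205),W(367,299)):
    X=onz(w,p,.030)[:2]-q[:2];a=-q[2];print('fence end',[X[0]*np.cos(a)-X[1]*np.sin(a),X[0]*np.sin(a)+X[1]*np.cos(a)])
print('bottle',onz(d,(410,160),0),'redend',onz(d,(240,325),.011),'redcorner',onz(d,(200,298),.011),'screwdr',onz(d,(290,210),.01),onz(d,(323,211),.01))
print('bed via stereo',tri([(d,DP(18,533)),(w,W(301,444))]),tri([(d,DP(30,368)),(w,W(131,285))]))
E
```

```text
[ 0.6142983   0.00091594 -0.10570392] -6.056388543322577
[-2.4  0.   0.4  2.7  0.7 -2.2 -0.4 -0.4 -0.6  0.5 -0.4 -0.5]
cap ctr (array([0.61430811, 0.00154719, 0.13287041]), [np.float64(0.0008245280439169169), np.float64(0.0009086897546172918), np.float64(0.00044009489634253793)])
cap2 [0.61491353 0.00193088 0.13180429] [0.61403704 0.00205895 0.13382036]
fence end [np.float64(-0.014954773876214047), np.float64(0.038629964506484205)]
fence end [np.float64(-0.015211633490399331), np.float64(-0.03690260896863916)]
bottle [0.73680594 0.21063737 0.        ] redend [ 0.28632661 -0.31743141  0.011     ] redcorner [ 0.19181982 -0.25256783  0.011     ] screwdr [0.38470474 0.00557286 0.01      ] [0.47121603 0.00183422 0.01      ]
bed via stereo (array([ 0.49758933, -0.05891294,  0.01494755]), [np.float64(0.00021982810852584365), np.float64(0.00021982810852588208)]) (array([0.51257642, 0.08485326, 0.01590676]), [np.float64(0.0003923593666848637), np.float64(0.0003923593666849033)])
```

Press axis at (0.6143, 0.0013), yaw -6°; the cap top is at about 133 mm. I'll grip the right (-y) leg 85 mm from the joint, at (0.391, -0.383).

Emit:
send_rows([
  [[0,0,0,-0.0085,0.35],[-0.139,0.076,0,0,0.35],[-0.139,0.076,0,0,0.35],[-0.139,0.076,0,0,0.35],[-0.139,0.076,0,0,0.35],[-0.139,0.076,0,0,0.35],[-0.139,0.076,0,0,0.35],[-0.139,0.076,0,0,0.35],[-0.139,0.076,0,0,0.35],[-0.139,0.076,0,0,0.35]],
])

```text
time: 4.1
tcp_pos: [0.3911, -0.383, 0.2894]
tcp_rot: [0.941, 0.338, 0.0, 0.0]
contact_force: [1.9, -0.5, 0.9]
gripper_width: 0.0592
grip_force: 0.0
```

Emit:
send_rows([
  [[0,0,0.125,0,0.35],[0,0,0.125,0,0.35],[0,0,0.125,0,0.35],[0,0,0.125,0,0.35],[0,0,0.125,0,0.35],[0,0,0.125,0,0.35],[0,0,0,0,0.35],[0,0,0,0,0.35]],
])

```text
time: 4.9
tcp_pos: [0.3927, -0.3818, 0.1021]
tcp_rot: [0.941, 0.338, -0.0, 0.0]
contact_force: [0.2, -0.9, 0.4]
gripper_width: 0.0595
grip_force: 0.0
```

```bash
python3 - <<'E'
from h import *
c=snap('wrist','w4');s=status.read_state();p,r=s['tcp_pos'],s['tcp_rot'];phi=2*np.arctan2(r[1],r[0]);print(s['time'],p,r,phi)
m=woodmask(c['img'],(0,0,640,400));print(m.sum())
dd=np.array([.3914,-.3829])-p[:2];print('to go x,y units',(dd@[np.cos(phi),np.sin(phi)])/.25,(dd@[np.sin(phi),-np.cos(phi)])/.25)
cv2.imwrite('pics/c4.png',np.clip(c['img'][:,:,::-1]*1.5,0,255).astype(np.uint8))
print(np.round([proj(c,[*q,.022]) for q in place(lpoly(),[.4570,-.3289,-.0967])]))
E
```

```text
4.95 [ 0.39340014 -0.38229337  0.10304011] [9.41079328e-01 3.38183390e-01 4.89281630e-04 1.20545602e-03] 0.6899723704503675
14800.0
to go x,y units -0.007715046742407136 -0.003220987996672299Traceback (most recent call last):
  File "<stdin>", line 6, in <module>
  File "h.py", line 17, in proj
    p=c['K']@(c['R']@np.asarray(X,float)+c['t']); return p[:2]/p[2]
      ~^^^^^
KeyError: 'K'
```

View pics/c4.png

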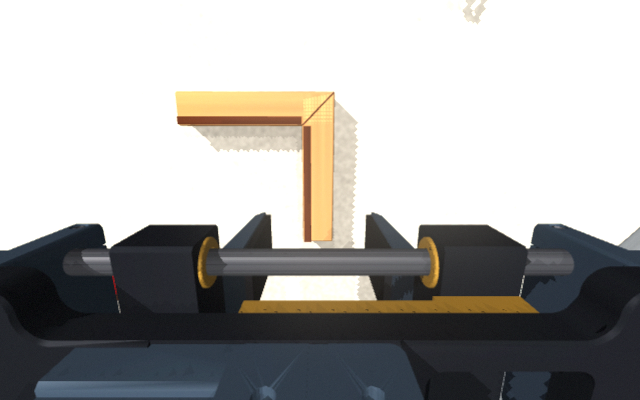

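```bash
python3 - <<'E'
from h import *
c=ld('w4')
P=place(lpoly(),[.4570,-.3289,-.0967]);print(np.round([proj(c,[*q,.022]) for q in P]).tolist())
m=woodmask(c['img'],(150,80,350,246));q,f=fitL([(c,m)],[.4570,-.3289,-.0967]);print(q,f,m.sum())
a,b=proj(c,[*P[0],.022]),0
print('tip stereo w4+side',tri([(c,(333,92)),(ld('d0'),(329.1,327.1))]))
g=place(np.array([[-.0601,-.0601]]),q)[0];print(g)
E
```

```text
[[334.0, 90.0], [173.0, 90.0], [177.0, 125.0], [301.0, 125.0], [303.0, 241.0], [332.0, 241.0]]
[ 0.456835   -0.32889197 -0.09458959] 0.030087580417369083 9177.0
tip stereo w4+side (array([ 0.47333495, -0.33070799,  0.02464427]), [np.float64(0.0005621083251495516), np.float64(0.0005621083251494476)])
[ 0.3913273  -0.38304695]
```

Emit:
send_rows([
  [[-0.008,-0.003,0.06,0,0.35],[0,0,0.08,0,0.35],[0,0,0.08,0,0.35],[0,0,0.07,0,0.35],[0,0,0,0,0.35],[0,0,0,0,0.35]],
])

```text
time: 5.55
tcp_pos: [0.3919, -0.383, 0.0306]
tcp_rot: [0.941, 0.338, 0.001, 0.001]
contact_force: [-0.3, 0.0, -0.4]
gripper_width: 0.0594
grip_force: 0.0
```

Emit:
send_rows([
  [[0,0,0,0,0.8],[0,0,0,0,0.8],[0,0,0,0,1],[0,0,0,0,1],[0,0,0,0,1],[0,0,0,0,1]],
], grip_force=20)

```text
time: 6.15
tcp_pos: [0.3912, -0.3821, 0.0292]
tcp_rot: [0.941, 0.338, 0.0, 0.0]
contact_force: [0.1, 0.5, 2.8]
gripper_width: 0.0245
grip_force: 20.0
```

Emit:
send_rows([
  [[0,0,-0.06,0,1],[0,0,-0.1,0,1],[0,0,-0.1,0,1],[0,0,-0.06,0,1],[0,0,0,0.0036,1],[0,0,0,0,1]],
])

```text
time: 6.75
tcp_pos: [0.3908, -0.3817, 0.1084]
tcp_rot: [0.943, 0.333, -0.0, -0.0]
contact_force: [-0.1, 0.5, -1.7]
gripper_width: 0.0251
grip_force: 20.0
```

Emit:
send_rows([
  [[0.118,-0.078,0,0,1],[0.118,-0.078,0,0,1],[0.118,-0.078,0,0,1],[0.118,-0.078,0,0,1],[0.118,-0.078,0,0,1],[0.118,-0.078,0,0,1],[0.118,-0.078,0,0,1],[0.118,-0.078,0,0,1],[0.118,-0.078,0,0,1],[0.116,-0.076,0,0,1]],
])

```text
time: 7.75
tcp_pos: [0.4974, -0.0442, 0.1074]
tcp_rot: [0.943, 0.333, -0.001, -0.001]
contact_force: [1.2, 0.8, -0.9]
gripper_width: 0.0248
grip_force: 20.0
```

Emit:
send_rows([
  [[0,0,0,0,1],[0,0,0,0,1],[0,0,0,0,1]],
])

```text
time: 8.05
tcp_pos: [0.4973, -0.0463, 0.1081]
tcp_rot: [0.943, 0.333, -0.001, -0.0]
contact_force: [1.0, -0.3, -0.8]
gripper_width: 0.025
grip_force: 20.0
```

```bash
python3 - <<'E'
from h import *
w=snap('wrist','w5');d=snap('side','d5');s=status.read_state();p,r=s['tcp_pos'],s['tcp_rot'];phi=2*np.arctan2(r[1],r[0]);print(s['time'],p,r,phi,s['contact_force'],s['gripper_width'])
a=cv2.resize(w['img'][40:260,150:443],(400,300),interpolation=cv2.INTER_CUBIC)
b=cv2.resize(d['img'][150:270,290:450],(400,300),interpolation=cv2.INTER_CUBIC)
im=np.hstack([a,b])[:,:,::-1];cv2.imwrite('pics/c5.png',np.clip(im*1.5,0,255).astype(np.uint8))
E
```

```text
8.15 [ 0.49758642 -0.04665468  0.10848709] [ 9.43186494e-01  3.32263312e-01 -5.60377369e-04 -1.21292831e-04] 0.6774045311248175 [ 0.94995588 -0.45851028 -0.88868367] 0.025050458358103097
```

View pics/c5.png

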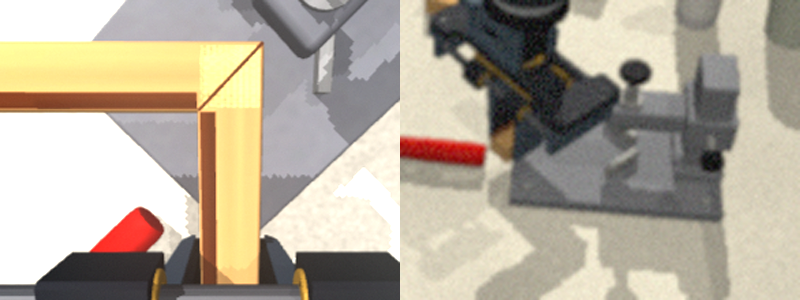

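The wrist view shows the L held level and square ahead of the fence; the side view shows the gripper clear of the head. I'll lower it onto the bed.

Emit:
send_rows([
  [[0,0,0.06,0,1],[0,0,0.08,0,1],[0,0,0.07,0,1],[0,0,0.028,0,1],[0,0,0,0,1],[0,0,0,0,1]],
])

```text
time: 8.75
tcp_pos: [0.4986, -0.0462, 0.0499]
tcp_rot: [0.943, 0.333, 0.0, 0.0]
contact_force: [0.1, -0.8, -1.0]
gripper_width: 0.0247
grip_force: 20.0
```

Emit:
send_rows([
  [[0,0,0.006,0,1],[0,0,0.006,0,1],[0,0,0,0,1],[0,0,0,0,1]],
])

```text
time: 9.15
tcp_pos: [0.4983, -0.0457, 0.0466]
tcp_rot: [0.943, 0.333, 0.0, 0.0]
contact_force: [-1.4, 0.0, -0.3]
gripper_width: 0.0255
grip_force: 20.0
```

Emit:
send_rows([
  [[0,0,0.004,0,1],[0,0,0,0,1],[0,0,0,0,1]],
])

```text
time: 9.45
tcp_pos: [0.4982, -0.0457, 0.0454]
tcp_rot: [0.943, 0.333, -0.0, 0.0]
contact_force: [0.2, -0.5, -1.0]
gripper_width: 0.0248
grip_force: 20.0
```

Emit:
send_rows([
  [[0,0,0.004,0,1],[0,0,0,0,1],[0,0,0,0,1]],
])

```text
time: 9.75
tcp_pos: [0.4983, -0.0457, 0.0452]
tcp_rot: [0.943, 0.333, 0.0, 0.0]
contact_force: [-2.6, 0.5, 6.4]
gripper_width: 0.0249
grip_force: 20.0
```

Contact is 6 N upward, so it is lying on the bed. Next I slide it towards the fence.

Emit:
send_rows([
  [[0.01,0.01,-0.0005,0,1],[0.016,0.016,0,0,1],[0.02,0.02,0,0,1],[0.02,0.02,0,0,1],[0.02,0.02,0,0,1],[0.016,0.016,0,0,1],[0.008,0.008,0,0,1],[0,0,0,0,1],[0,0,0,0,1]],
], grip_force=15)

```text
time: 10.65
tcp_pos: [0.5376, -0.05, 0.0452]
tcp_rot: [0.943, 0.333, 0.001, 0.0]
contact_force: [0.4, -0.1, 5.6]
gripper_width: 0.0248
grip_force: 15.0
```

Emit:
send_rows([
  [[0.006,0.006,0,0,1],[0.006,0.006,0,0,1],[0,0,0,0,1],[0,0,0,0,1]],
])

```text
time: 11.05
tcp_pos: [0.5407, -0.0503, 0.0452]
tcp_rot: [0.943, 0.333, -0.0, -0.0]
contact_force: [-2.6, -0.2, 6.4]
gripper_width: 0.0247
grip_force: 15.0
```

Emit:
send_rows([
  [[0.006,0.006,0,0,1],[0.006,0.006,0,0,1],[0,0,0,0,1],[0,0,0,0,1]],
])

```text
time: 11.45
tcp_pos: [0.545, -0.0507, 0.0452]
tcp_rot: [0.943, 0.333, -0.0, 0.0]
contact_force: [-1.8, 0.1, 7.1]
gripper_width: 0.0247
grip_force: 15.0
```

Emit:
send_rows([
  [[0.005,0.005,0,0,1],[0,0,0,0,1],[0,0,0,0,1]],
])

```text
time: 11.75
tcp_pos: [0.5464, -0.0509, 0.0452]
tcp_rot: [0.943, 0.333, -0.0, -0.0]
contact_force: [-2.2, 0.5, 8.4]
gripper_width: 0.0251
grip_force: 15.0
```

Emit:
send_rows([
  [[0.003,0.003,-0.001,0,1],[0,0,0,0,1],[0,0,0,0,1]],
])

```text
time: 12.05
tcp_pos: [0.5476, -0.051, 0.0452]
tcp_rot: [0.943, 0.333, -0.0, -0.0]
contact_force: [-2.3, -0.4, 5.9]
gripper_width: 0.025
grip_force: 15.0
```

Emit:
send_rows([
  [[0.003,0.003,0,0,1],[0,0,0,0,1],[0,0,0,0,1]],
])

```text
time: 12.35
tcp_pos: [0.5479, -0.051, 0.0452]
tcp_rot: [0.943, 0.333, -0.001, -0.0]
contact_force: [-3.9, 0.6, 7.7]
gripper_width: 0.0243
grip_force: 15.0
```

```bash
python3 - <<'E'
from h import *
w=snap('wrist','w6');s=status.read_state();p,r=s['tcp_pos'],s['tcp_rot'];print(p,2*np.arctan2(r[1],r[0]),s['contact_force'],s['wrist_torque'])
a=cv2.resize(w['img'][0:260,150:497],(800,600),interpolation=cv2.INTER_CUBIC)
cv2.imwrite('pics/c6.png',np.clip(a[:,:,::-1]*1.5,0,255).astype(np.uint8))
E
```

```text
[ 0.54782086 -0.05104808  0.04518052] 0.6792039120320333 [-4.29596433  0.46934537  7.42595796] [0.05597451 0.63882711 0.08417785]
```

View pics/c6.png

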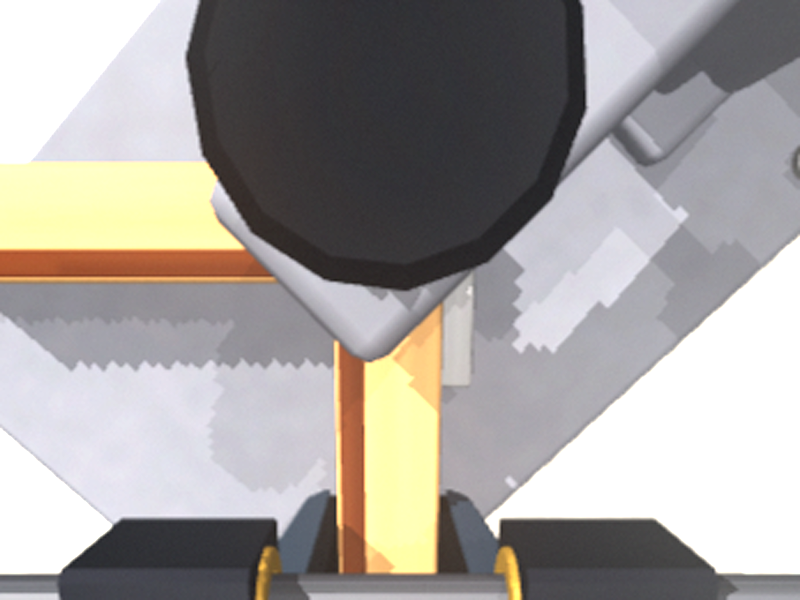

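The wrist view shows the right leg's outer edge (crop column 440) touching the fence wall (443). Motion stalled with rising force. I'll push a little more to seat the left leg.

Emit:
send_rows([
  [[0.003,0.003,0,0,1],[0,0,0,0,1],[0,0,0,0,1]],
])

```text
time: 12.7
tcp_pos: [0.5479, -0.0511, 0.0452]
tcp_rot: [0.943, 0.333, -0.002, -0.001]
contact_force: [-6.5, 1.0, 10.1]
gripper_width: 0.0248
grip_force: 15.0
```

Emit:
send_rows([
  [[0.003,0.003,0,0,1],[0,0,0,0,1],[0,0,0,0,1]],
])

```text
time: 13.0
tcp_pos: [0.548, -0.0511, 0.0451]
tcp_rot: [0.943, 0.333, -0.003, -0.001]
contact_force: [-8.5, 1.7, 11.4]
gripper_width: 0.0249
grip_force: 15.0
```

Emit:
send_rows([
  [[0.004,0.004,0,0,1],[0,0,0,0,1],[0,0,0,0,1]],
])

```text
time: 13.3
tcp_pos: [0.5481, -0.0511, 0.045]
tcp_rot: [0.943, 0.333, -0.004, -0.002]
contact_force: [-10.9, 0.7, 13.7]
gripper_width: 0.0251
grip_force: 15.0
```

Emit:
send_rows([
  [[-0.005,-0.005,-0.001,0,1],[-0.004,-0.004,-0.001,0,1],[0,0,0,0,1],[0,0,0,0,1]],
])

```text
time: 13.7
tcp_pos: [0.548, -0.051, 0.0451]
tcp_rot: [0.943, 0.333, -0.002, -0.001]
contact_force: [-6.1, 0.7, 5.6]
gripper_width: 0.0251
grip_force: 15.0
```

Emit:
send_rows([
  [[-0.003,-0.003,0,0,1],[0,0,0,0,1],[0,0,0,0,1]],
], grip_force=6)

```text
time: 14.0
tcp_pos: [0.548, -0.051, 0.0451]
tcp_rot: [0.943, 0.333, -0.001, -0.0]
contact_force: [-5.2, 1.5, 3.3]
gripper_width: 0.0251
grip_force: 6.0
```

Emit:
send_rows([
  [[0,0,0,0,0.7],[0,0,0,0,0.66],[0,0,0,0,0.6],[0,0,0,0,0.5],[0,0,0,0,0.4],[0,0,0,0,0.4]],
])

```text
time: 14.6
tcp_pos: [0.5486, -0.0511, 0.0453]
tcp_rot: [0.943, 0.333, 0.0, 0.0]
contact_force: [-1.1, -0.1, -0.3]
gripper_width: 0.0545
grip_force: 0.0
```

```bash
python3 - <<'E'
from h import *
w=snap('wrist','w7');s=status.read_state();p,r=s['tcp_pos'],s['tcp_rot'];print(p,2*np.arctan2(r[1],r[0]),s['contact_force'],s['gripper_width'])
d=cv2.absdiff(w['img'],ld('w6')['img']).max(2);print([d[100:200,290:350].mean(),d[60:130,150:270].mean()])
# subpixel leg edges: right leg row 165, left leg col 200 in w6,w7
for t in('w6','w7'):
    i=ld(t)['img'].astype(int);sat=i[...,0]-i[...,2]
    print(t,[[int(np.where(sat[y,270:360]>25)[0][k])+270 for k in(0,-1)] for y in(165,190,205)],[[int(np.where(sat[50:140,x]>25)[0][k])+50 for k in(0,-1)] for x in(160,190,220)])
E
```

```text
[ 0.54859183 -0.0511251   0.04534305] 0.678863589377961 [ 0.17911606 -0.71652136 -0.77328007] 0.05473587766947467
[np.float64(8.903333333333334), np.float64(12.06857142857143)]
w6 [[295, 341], [296, 340], [296, 340]] [[70, 122], [70, 122], [70, 122]]
w7 [[294, 339], [295, 339], [295, 339]] [[72, 123], [72, 123], [72, 123]]
```

Emit:
send_rows([
  [[0,0,-0.06,0,0.4],[0,0,-0.12,0,0.4],[0,0,-0.14,0,0.4],[0,0,-0.14,0,0.4],[0,0,-0.14,0,0.4],[0,0,-0.14,0,0.4],[-0.1,0,-0.14,0,1],[-0.1,0,-0.1,0,1],[0,0,0,0,1],[0,0,0,0,1]],
])

```text
time: 15.65
tcp_pos: [0.5095, -0.0825, 0.2905]
tcp_rot: [0.943, 0.333, 0.001, 0.0]
contact_force: [0.2, -0.4, -0.0]
gripper_width: 0.0258
grip_force: 0.0
```

```bash
python3 - <<'E'
from h import *
w=snap('wrist','w8');s=status.read_state();p,r=s['tcp_pos'],s['tcp_rot'];print(p,2*np.arctan2(r[1],r[0]),s['contact_force'])
d=snap('side','d8');sc=snap('scene','s8')
a=cv2.resize(w['img'][40:190,200:400],(800,600),interpolation=cv2.INTER_CUBIC)
cv2.imwrite('pics/c8.png',np.clip(a[:,:,::-1]*1.5,0,255).astype(np.uint8))
m=woodmask(w['img'],(0,0,640,215));print(m.sum())
Q=[.6143,.0013,-.106]
print('pred',np.round([proj(w,[*q,.038]) for q in place(lpoly(),Q)],1).tolist())
m=woodmask(w['img'],(180,40,420,200));print(fitL([(w,m)],Q,.016,.038))
DP=lambda u,v:(330+u/4-.375,170+(v-300)/4-.375);SP=lambda u,v:(215+(u-400)/4-.375,203+(v-300)/4-.375)
print('column top',tri([(ld('d0'),DP(347,312)),(ld('s0'),SP(448,335))]))
E
```

```text
[ 0.50935595 -0.08221494  0.28945781] 0.6786306049558624 [-0.27720035 -1.05965355 -0.30253462]
14046.0Traceback (most recent call last):
  File "<stdin>", line 8, in <module>
  File "h.py", line 17, in proj
    p=c['K']@(c['R']@np.asarray(X,float)+c['t']); return p[:2]/p[2]
      ~^^^^^
KeyError: 'K'
```

View pics/c8.png

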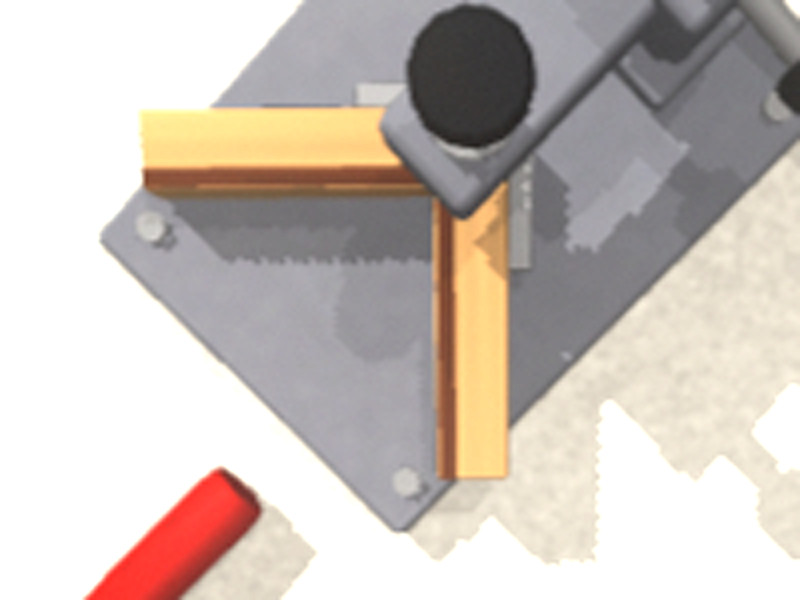

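The corner is home. The left leg's outer edge (crop row 107) meets its wall, and the right leg's outer edge (column 508) meets its wall (510). Next come the pose fit and the cap targeting numbers.

```bash
python3 - <<'E'
from h import *
w,d,s=ld('w8'),ld('d8'),ld('s8');Q=[.6143,.0013,-.106]
m=woodmask(w['img'],(180,40,420,200))
hm=np.ones((400,640))
# exclude head/cap occlusion: region near press axis
q=Q
P=place(lpoly(),q)
occl=np.ones((400,640));occl[:,:]=1;occl[30:96,294:345]=0
f=lambda q:(np.abs(rend(w,q,.016,.038)-m)*occl).sum()/m.sum()
r=minimize(f,Q,method='Nelder-Mead',options=dict(initial_simplex=[Q,[.618,.0013,-.106],[.6143,.005,-.106],[.6143,.0013,-.08]],xatol=1e-5,fatol=1e-5));print(r.x,r.fun)
# cap centre: dark blob
def blob(t,box):
    c=ld(t);x0,y0,x1,y1=box;i=(c['img'][y0:y1,x0:x1].max(2)<45).astype(np.uint8)
    n,l,st,ce=cv2.connectedComponentsWithStats(i);k=1+np.argmax(st[1:,4]);return (ce[k]+[x0,y0]),st[k]
for t,b in(('w8',(290,35,345,90)),('w3',(300,60,360,120)),('d0',(370,165,400,190)),('s0',(250,200,275,218))):print(t,blob(t,b))
b={t:blob(t,bx)[0] for t,bx in(('w8',(290,35,345,90)),('w3',(300,60,360,120)),('d0',(370,165,400,190)),('s0',(250,200,275,218)))}
print('cap (blob centroid)',tri([(ld(t),p) for t,p in b.items()]))
DP=lambda u,v:(330+u/4-.375,170+(v-300)/4-.375);SP=lambda u,v:(215+(u-400)/4-.375,203+(v-300)/4-.375)
print('column top',tri([(ld('d0'),DP(347,312)),(ld('s0'),SP(448,335))]))
E
```

```text
[ 0.61335756  0.00260335 -0.09584759] 0.2839293106878068
w8 (array([317.4504717 ,  58.83490566]), array([ 12,   7,  31,  35, 848], dtype=int32))
w3 (array([330.24327785,  91.54545455]), array([ 16,  16,  30,  33, 781], dtype=int32))
d0 (array([383.64788732, 178.92957746]), array([ 9, 10, 11,  9, 71], dtype=int32))
s0 (array([262.02469136, 209.2345679 ]), array([ 7,  5, 11, 10, 81], dtype=int32))
cap (blob centroid) (array([0.61448867, 0.00150053, 0.1297597 ]), [np.float64(0.0005690342526556517), np.float64(0.00031720247498840293), np.float64(0.0008736110700146068), np.float64(0.0008009025890481781)])
column top (array([ 0.69049174, -0.00561863,  0.1562962 ]), [np.float64(0.0021025309725537047), np.float64(0.002102530972553636)])
```

Emit:
send_rows([
  [[0,0,0,0.04,1],[0,0,0,0.042,1],[0,0,0,0.042,1],[0,0,0,0.042,1],[0,0,0,0.042,1],[0,0,0,0.042,1],[0,0,0,0,1],[0,0,0,0,1]],
])

```text
time: 16.6
tcp_pos: [0.5096, -0.0821, 0.2893]
tcp_rot: [0.999, -0.052, -0.001, -0.0]
contact_force: [1.2, -1.1, 0.2]
gripper_width: 0.0004
grip_force: 0.0
```

Emit:
send_rows([
  [[0.082,-0.078,0,0,1],[0.1,-0.1,0,0,1],[0.1,-0.1,0,0,1],[0.1,-0.1,0,0,1],[0,0,0.1,0,1],[0,0,0.12,0,1],[0,0,0.12,0,1],[0,0,0.1,0,1],[0,0,0,0,1],[0,0,0,0,1]],
])

```text
time: 17.6
tcp_pos: [0.6148, 0.0014, 0.1804]
tcp_rot: [0.999, -0.053, -0.0, 0.0]
contact_force: [-0.1, 0.1, -0.8]
gripper_width: 0.0008
grip_force: 0.0
```

```bash
python3 - <<'E'
from h import *
s=status.read_state();p,r=s['tcp_pos'],s['tcp_rot'];print(p,2*np.arctan2(r[1],r[0]),s['contact_force'],s['gripper_width'])
phi=2*np.arctan2(r[1],r[0]);dd=np.array([.6145,.0015])-p[:2];print((dd@[np.cos(phi),np.sin(phi)])/.25,(dd@[np.sin(phi),-np.cos(phi)])/.25)
d=snap('side','d9');sc=snap('scene','s9')
a=cv2.resize(d['img'][130:250,320:450],(433,400),interpolation=cv2.INTER_CUBIC);b=cv2.resize(sc['img'][150:270,200:310],(367,400),interpolation=cv2.INTER_CUBIC)
cv2.imwrite('pics/c9.png',np.clip(np.hstack([a,b])[:,:,::-1]*1.5,0,255).astype(np.uint8))
E
```

```text
[0.61481104 0.00144741 0.18035464] -0.10524714402563558 [-0.09334693  0.0732542  -0.75972981] 0.0008392914873733644
-0.0012593685163434943 -7.85129948794967e-05
```

View pics/c9.png

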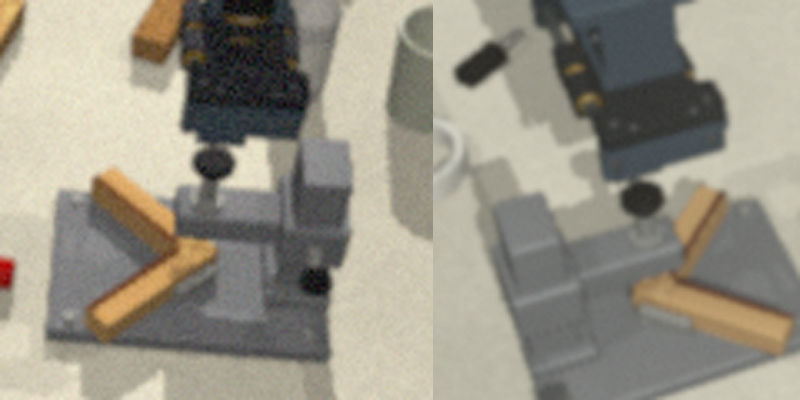

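The corner is still seated; the gripper's near edge hides the closed fingers, and by measured TCP they are 0.3 mm off the cap axis. I'll press gently, watching Fz.

Emit:
send_rows([
  [[-0.001,0,0.04,0,1],[0,0,0.03,0,1],[0,0,0.01,0,1],[0,0,0.008,0,1],[0,0,0,0,1],[0,0,0,0,1]],
])

```text
time: 18.3
tcp_pos: [0.6141, 0.0013, 0.1586]
tcp_rot: [0.999, -0.053, -0.0, 0.0]
contact_force: [-0.9, 0.7, 2.4]
gripper_width: 0.0005
grip_force: 1.3
```

Emit:
send_rows([
  [[0,0,0.008,0,1],[0,0,0.008,0,1],[0,0,0,0,1],[0,0,0,0,1]],
])

```text
time: 18.7
tcp_pos: [0.6144, 0.0014, 0.1543]
tcp_rot: [0.999, -0.053, 0.0, 0.0]
contact_force: [-1.3, 0.8, 3.9]
gripper_width: 0.0006
grip_force: 1.5
```

Emit:
send_rows([
  [[0,0,0.008,0,1],[0,0,0.008,0,1],[0,0,0,0,1],[0,0,0,0,1]],
])

```text
time: 19.1
tcp_pos: [0.6144, 0.0014, 0.1503]
tcp_rot: [0.999, -0.053, 0.0, 0.0]
contact_force: [-1.0, 0.2, 3.0]
gripper_width: 0.001
grip_force: 1.6
```

Emit:
send_rows([
  [[0,0,0.008,0,1],[0,0,0.008,0,1],[0,0,0,0,1],[0,0,0,0,1]],
])

```text
time: 19.5
tcp_pos: [0.6144, 0.0013, 0.1463]
tcp_rot: [0.999, -0.053, 0.0, 0.0]
contact_force: [0.3, 0.5, 3.4]
gripper_width: 0.0007
grip_force: 1.8
```

Emit:
send_rows([
  [[0,0,0.008,0,1],[0,0,0.004,0,1],[0,0,0,0,1],[0,0,0,0,1]],
])

```text
time: 19.9
tcp_pos: [0.6144, 0.0013, 0.1433]
tcp_rot: [0.999, -0.053, 0.0, 0.0]
contact_force: [-1.2, 0.2, 3.9]
gripper_width: 0.0002
grip_force: 1.9
```

Emit:
send_rows([
  [[0,0,0.008,0,1],[0,0,0.004,0,1],[0,0,0,0,1],[0,0,0,0,1]],
])

```text
time: 20.3
tcp_pos: [0.6144, 0.0013, 0.1416]
tcp_rot: [0.999, -0.053, 0.001, 0.0]
contact_force: [-2.1, -0.4, 10.3]
gripper_width: 0.0007
grip_force: 5.0
```

Emit:
send_rows([
  [[0,0,0.008,0,1],[0,0,0.004,0,1],[0,0,0,0,1],[0,0,0,0,1]],
])

```text
time: 20.7
tcp_pos: [0.6145, 0.0013, 0.139]
tcp_rot: [0.999, -0.053, 0.001, 0.0]
contact_force: [-2.4, -0.1, 10.9]
gripper_width: 0.0005
grip_force: 6.0
```

The first stop was at TCP z about 0.142, so I expect the second near 0.134.

Emit:
send_rows([
  [[0,0,0.008,0,1],[0,0,0,0,1],[0,0,0,0,1]],
])

```text
time: 21.0
tcp_pos: [0.6145, 0.0013, 0.1372]
tcp_rot: [0.999, -0.053, 0.001, 0.0]
contact_force: [-3.4, 0.0, 13.4]
gripper_width: 0.0007
grip_force: 6.7
```

Emit:
send_rows([
  [[0,0,0.008,0,1],[0,0,0,0,1],[0,0,0,0,1]],
])

```text
time: 21.3
tcp_pos: [0.6145, 0.0013, 0.1355]
tcp_rot: [0.999, -0.053, 0.001, 0.0]
contact_force: [-3.8, -0.2, 14.4]
gripper_width: 0.0004
grip_force: 7.4
```

Emit:
send_rows([
  [[0,0,0.006,0,1],[0,0,0,0,1],[0,0,0,0,1]],
])

```text
time: 21.6
tcp_pos: [0.6146, 0.0014, 0.1352]
tcp_rot: [0.999, -0.053, 0.001, 0.0]
contact_force: [-5.3, 0.3, 19.8]
gripper_width: 0.0005
grip_force: 9.9
```

Emit:
send_rows([
  [[0,0,0.004,0,1],[0,0,0,0,1],[0,0,0,0,1]],
])

```text
time: 21.9
tcp_pos: [0.6146, 0.0014, 0.1351]
tcp_rot: [0.999, -0.053, 0.002, 0.0]
contact_force: [-7.8, -0.5, 23.5]
gripper_width: 0.0006
grip_force: 12.1
```

The second stop is firm at 23.5 N. I'll hold briefly, then rise gradually.

Emit:
send_rows([
  [[0,0,0,0,1],[0,0,0,0,1],[0,0,0,0,1],[0,0,0,0,1],[0,0,0,0,1],[0,0,0,0,1],[0,0,0,0,1],[0,0,0,0,1]],
])

```text
time: 22.7
tcp_pos: [0.6146, 0.0013, 0.1351]
tcp_rot: [0.999, -0.053, 0.002, 0.0]
contact_force: [-7.3, 0.4, 24.4]
gripper_width: 0.0006
grip_force: 12.1
```

Emit:
send_rows([
  [[0,0,-0.008,0,1],[0,0,-0.012,0,1],[0,0,-0.016,0,1],[0,0,-0.016,0,1],[0,0,-0.02,0,1],[0,0,-0.02,0,1],[0,0,-0.02,0,1],[0,0,-0.04,0,1],[0,0,-0.06,0,1],[0,0,-0.08,0,1]],
])

```text
time: 23.7
tcp_pos: [0.6136, 0.0014, 0.2033]
tcp_rot: [0.999, -0.053, -0.002, 0.0]
contact_force: [0.5, 0.0, 0.5]
gripper_width: 0.0003
grip_force: 0.0
```

Emit:
send_rows([
  [[0,0,-0.12,0,1],[0,0,-0.12,0,1],[-0.1,0,-0.06,0,1],[-0.12,0,0,0,1],[-0.12,0,0,0,1],[-0.12,0,0,0,1],[0,0,0,0,1],[0,0,0,0,1]],
])

```text
time: 24.5
tcp_pos: [0.5, 0.0136, 0.2793]
tcp_rot: [0.999, -0.053, 0.001, 0.0]
contact_force: [0.1, 0.3, 0.4]
gripper_width: 0.0006
grip_force: 0.0
```

```bash
python3 - <<'E'
from h import *
w=snap('wrist','w10');d=snap('side','d10');sc=snap('scene','s10');s=status.read_state();print(s['time'],s['tcp_pos'])
a=cv2.resize(w['img'][20:220,170:437],(533,400),interpolation=cv2.INTER_CUBIC);b=cv2.resize(d['img'][130:250,320:400],(267,400),interpolation=cv2.INTER_CUBIC)
top=np.hstack([a,b]);cv2.imwrite('pics/c10.png',np.clip(top[:,:,::-1]*1.5,0,255).astype(np.uint8))
for t,(x0,y0,x1,y1) in(('d',(370,165,400,190)),('s',(250,200,275,218))):
    for n in '0','10':
        i=(ld(t+n)['img'][y0:y1,x0:x1].max(2)<45);print(t+n,np.argwhere(i).mean(0)[::-1]+[x0,y0])
for n in('d','s'):
    e=cv2.absdiff(ld(n+'8')['img'],ld(n+'10')['img']).max(2)>40
    print(n,e.sum())
E
```

```text
24.65 [0.50095752 0.01350098 0.2786993 ]
d0 [383.64788732 178.92957746]
d10 [383.54166667 179.06944444]
s0 [262.02469136 209.2345679 ]
s10 [262.1625 209.4125]
d 7694
s 6050
```

View pics/c10.png

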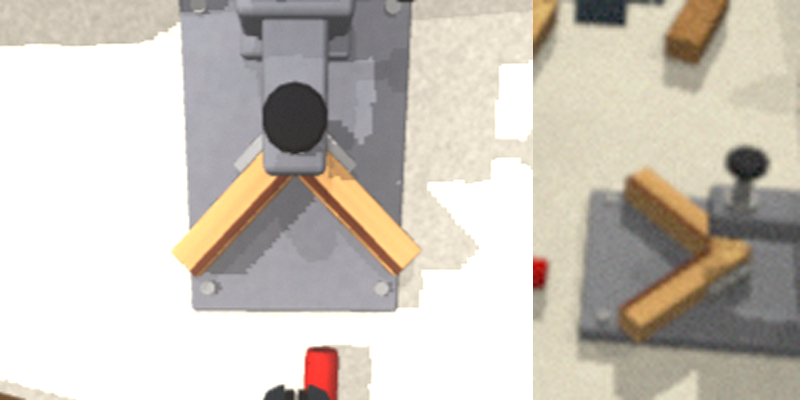

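The cap is back at its rest pixel (side (383.5,179.1) against (383.6,178.9) at the start). The corner sits symmetric in the fence, touching both walls. I'm handing it in.

```bash
python3 -c "
from bench import sign_off
print(sign_off())"
```

```text
the job is handed in; nothing more can be done
None
```

The slim corner is home against both fence walls; the plunger was pressed to its firm second stop, held about 0.8 s at about 24 N and let fully up, and the job was handed in at about 25 s with nothing else knowingly moved — though I viewed 11 pictures, one over the limit of 10.

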